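# Set the bottle warmer's number rollers and start it

### The job

Program the bottle warmer with the setting 2-5-3: roll its three number rollers so that, from left to right as seen from the robot, the two-dot, five-dot and three-dot faces lie squarely on top. Only when all three are right, press the start button fully down and let it spring back. Leave the dish, spoon and pacifier case where they are.

Things in the scene. Friction and masses are not known exactly. Their poses are not given: they have to be found in the camera images.
- roller_left (a joint): Turning angle of the left roller (rad, not wrapped, turns without stops). It grows when the roller's top moves away from the robot (warmer's +x). The face with n dots lies squarely on top at (n-1) x 1.047 (plus or minus whole turns of 6.283), so its two-dot face is up at 1.047.
- axle_left (a point): Centre of the left roller, on its axle 60 mm above the table: a white six-sided drum, 1 to 6 black dots on its faces, 80 mm across flats (92 over corners), 30 mm wide along the axle (y); the upper half stands out of the deck, top flat 100 mm above the table. Plain flat flanks. No clicks: friction (0.08 N m) keeps it where it is left.
- face_left (a point): Centre of the two-dot face of the left roller, 40 mm from the axle; its z axis points straight out of the face.
- roller_middle (a joint): Turning angle of the middle roller (rad, not wrapped, turns without stops). It grows when the roller's top moves away from the robot (warmer's +x). The face with n dots lies squarely on top at (n-1) x 1.047 (plus or minus whole turns of 6.283), so its five-dot face is up at 4.189.
- axle_middle (a point): Centre of the middle roller, on its axle 60 mm above the table: a white six-sided drum, 1 to 6 black dots on its faces, 80 mm across flats (92 over corners), 30 mm wide along the axle (y); the upper half stands out of the deck, top flat 100 mm above the table. Plain flat flanks. No clicks: friction (0.08 N m) keeps it where it is left.
- face_middle (a point): Centre of the five-dot face of the middle roller, 40 mm from the axle; its z axis points straight out of the face.
- roller_right (a joint): Turning angle of the right roller (rad, not wrapped, turns without stops). It grows when the roller's top moves away from the robot (warmer's +x). The face with n dots lies squarely on top at (n-1) x 1.047 (plus or minus whole turns of 6.283), so its three-dot face is up at 2.094.
- axle_right (a point): Centre of the right roller, on its axle 60 mm above the table: a white six-sided drum, 1 to 6 black dots on its faces, 80 mm across flats (92 over corners), 30 mm wide along the axle (y); the upper half stands out of the deck, top flat 100 mm above the table. Plain flat flanks. No clicks: friction (0.08 N m) keeps it where it is left.
- face_right (a point): Centre of the three-dot face of the right roller, 40 mm from the axle; its z axis points straight out of the face.
- warmer: Mint-green warmer, fixed. Origin on the table below the middle roller; x away from the robot, y left, z up. Deck 130 mm (x), y -185 to +200 mm, top 60 mm high. Left, middle, right axles on one line along y at y = +68, 0, -68 mm, x = 0 (38 mm free between rollers); start button at y = -145 mm; at y = +200 mm a round well, 124 mm across, 115 mm high, with a fixed bottle up to 195 mm.
- start_top (a point): Centre of the top of the round grey start button, 36 mm across, in a low white housing on the deck at the right end of the row; it is pressed straight down.
- start (a joint): Travel of the start button (m): 0 up, 0.006 fully down; spring-loaded, about 5 N to push fully down, springs back.
- dish_mid (a point): Middle of a white ceramic dish, 100 mm across, 30 mm high, on the robot's side of the warmer. Bystander.
- spoon_grip (a point): Handle of a bamboo spoon, 190 mm long, lying beyond the warmer. Bystander.
- case_mid (a point): Middle of a transparent pacifier case, 70 x 80 x 43 mm, to the right of the warmer. Bystander.

How it is judged:
By the outcome, as a careful person would: the job done as asked, in the order asked, and still so for the second after the job is handed in, with the robot touching nothing.
It also fails if it takes over 69 s, if anything falls off the work surface, if the arm or the gripper's body presses on something with over 40 N, if the wrist force passes 120 N, or if a joint passes its speed limit or range.

### The arm

A 6-joint arm with a two-finger parallel gripper is mounted at the origin on the work surface. World frame = base frame: x ahead of the robot, y to its left, z up, the work surface at z = 0. Lengths are in m, angles in degrees, forces in N, time in s.
With the tool pointing down it reaches from about 0.375 to 0.75 m from the base axis. Payload 9 kg.
Tool frame: the origin (TCP) lies at the very end of the fingers, on their centre line; the grasp point (between the pads) lies 19 mm behind it; z points along the fingers, y is the line along which they close (so a half turn about z gives the same grasp; the last joint's range is limited). The gripper opens to 85 mm and grips with 20 to 120 N. Pads are 22 mm wide; open, the fingers measure 114 mm over their backs; the gripper's body (76 mm by 85 mm) begins 54 mm behind the grasp point. The pads swing forward as they close: fully open they stand 13 mm farther back than shut.
Start: joints at [59.834, 5.964, 5.575, 89.605, 0, 77.527], TCP at [0.182, 0.572, 0.231] pointing down, gripper open.
Joint ranges: [-171.21, 171.21], [-48.23, 106.86], [-62.78, 66.21], [-105.2, 120.99], [-86.42, 89.51], [-180, 180]. Speed limits (degrees/s): [127.2, 127.2, 147.25, 180, 180, 180].

### API

Orientations are given as a 3x3 rotation matrix whose columns are the frame's x, y, z axes.
In Python, from station import r, imaging, job gives the robot as it stands.
- The arm moves only by the shell command python3 -m handwheel 'ROWS'. ROWS is text: rows parted by semicolons, each of 5 numbers parted by spaces: the shift along the tool's x, y, z in units of 5 cm (1.0 is 5 cm), then the turn about the tool's z in units of 2 rad (1.0 is 2 rad), then the closure, from 0 (fully open) to 1 (shut). In form: dx dy dz turn grip; .... A call has 1 to 5 rows; each row shifts and turns the commanded pose from where the row before left it, along the tool's axes as they then stand; what a row does not reach is not made up. A row lasts 1/12 s, in which the tool goes at most 41.7 mm and 7.16 degrees, less where a joint would pass 70% of its speed; a pose out of reach is approached as far as the arm can. A call with a number of a shift or a turn outside -1 to 1 is refused whole. A call with a gripper value outside its range is refused whole. The fingers move at their own pace and stop on an object; the grip force is fixed at half the most. Time passes only in rows, so rows that do not move let the fingers close. It gives the time, the measured TCP pose, the force, the opening and the grip force at its end, in the units of the state.
- r.get_state(): the state, without advancing time (a new reading comes with each control period).
- imaging.snapshot(name): name is "scene" or "side" or "wrist"; returns a dict with "frame" (420x560x3 uint8, red, green, blue), "K" (3x3 intrinsics, pixels), "view" (4x4, takes a point from world to camera coordinates). Camera axes: x right, y down, z forward; pixel columns grow to the right and rows downward; lengths in m; the calibration is good to about 2 mm. The wrist camera is an equidistant fisheye: a pixel r from the principal point sees the ray r / f radians off the axis. A picture is of the moment at which its call begins. There is no depth.
- job.finish_job(): hands the job in; it is judged then, once.
The state is a dict: "time": time; "qpos": joint angles; "joint_vel": joint speeds; "effort": joint torques, N m; "ee_pos": TCP position; "tcp_rot": TCP orientation; "force": force on the tool from outside, world axes, zero at the start; "ft_torque": the same for the moment, N m; "finger_gap": finger opening in m; "grip_force": force on a finger pad.
Only numpy, scipy, OpenCV 4.12 (cv2) and the standard library are available. Lean on these libraries where they do the work, as an engineer would, in place of code of your own. Each camera call takes 0.05 s, during which the arm holds its last target. There are 200 camera calls.

## Working session

There is one attempt and no reset: what is moved stays moved. The work goes in short steps, Python scripts to look and compute and a shell command to move; the robot and the scene stay as the last step left them, time stands still between calls to the robot, and variables do not carry over. Pictures are saved under pics/ and viewed, at most 10 in all, crops included, and the job is handed in when it is done.

```bash
mkdir -p pics; ls
python3 - <<'E'
from station import r, imaging, job
import cv2,numpy as np
s=r.get_state();print(s)
for n in("scene","side"):
    d=imaging.snapshot(n);cv2.imwrite(f"pics/{n}0.png",cv2.resize(d["frame"][:,:,::-1],(800,600),interpolation=cv2.INTER_CUBIC));print(n,d["K"].tolist(),np.round(d["view"],4).tolist())
E
```

```text
pics
{'time': 0.0, 'qpos': array([5.98345204e+01, 6.00081411e+00, 5.52650141e+00, 8.96057022e+01,
       5.95986232e-05, 7.75271641e+01]), 'joint_vel': array([-0.06147992,  0.05995308,  0.01418977, -0.06536066,  0.00801663,
       -0.1483351 ]), 'effort': array([-2.50746663e-03, -5.56936634e+01,  5.03643501e+01,  1.72275753e-02,
       -3.81051304e-04, -7.04217825e-06]), 'ee_pos': array([0.18215423, 0.571318  , 0.23049454]), 'tcp_rot': array([[-9.52700403e-01,  3.03910265e-01, -7.02650829e-04],
       [ 3.03910927e-01,  9.52699686e-01, -1.20687980e-03],
       [ 3.02632064e-04, -1.36333814e-03, -9.99999025e-01]]), 'force': array([-0.2746885 , -0.01261071,  0.11670748]), 'ft_torque': array([0.01973303, 0.02413871, 0.0153952 ]), 'grip_force': 0.0, 'finger_gap': 0.08506943774392131}
scene [[439.42949602137327, 0.0, 280.47405449185993], [0.0, 439.42949602137327, 218.32216559791462], [0.0, 0.0, 1.0]] [[0.2274, 0.9737, -0.0145, -0.0712], [0.8422, -0.2041, -0.4991, -0.4425], [-0.4889, 0.1013, -0.8664, 1.1556], [0.0, 0.0, 0.0, 1.0]]
side [[395.65690435134735, 0.0, 281.32989426012557], [0.0, 395.65690435134735, 214.22490463580112], [0.0, 0.0, 1.0]] [[0.7562, -0.6543, -0.0008, -0.4436], [-0.3183, -0.3669, -0.8741, 0.2403], [0.5716, 0.6613, -0.4858, 0.4345], [0.0, 0.0, 0.0, 1.0]]
```

View pics/scene0.png

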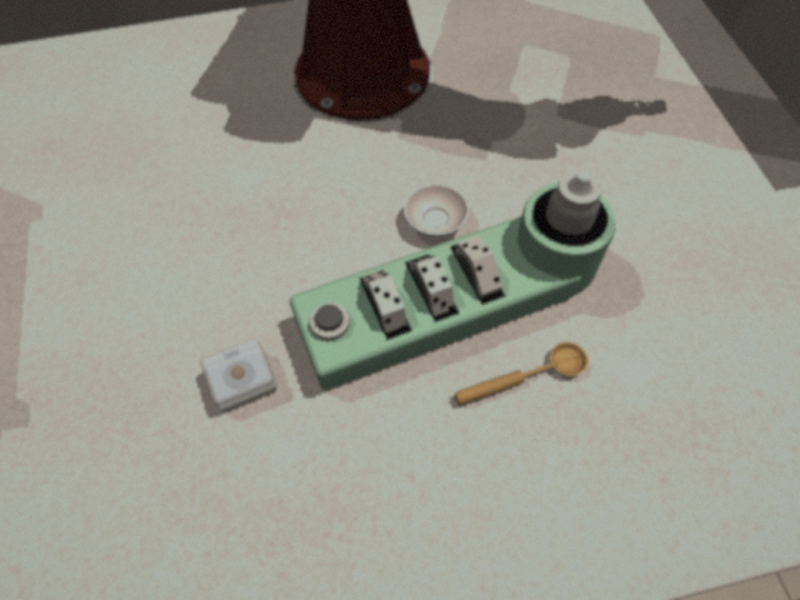

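View pics/side0.png

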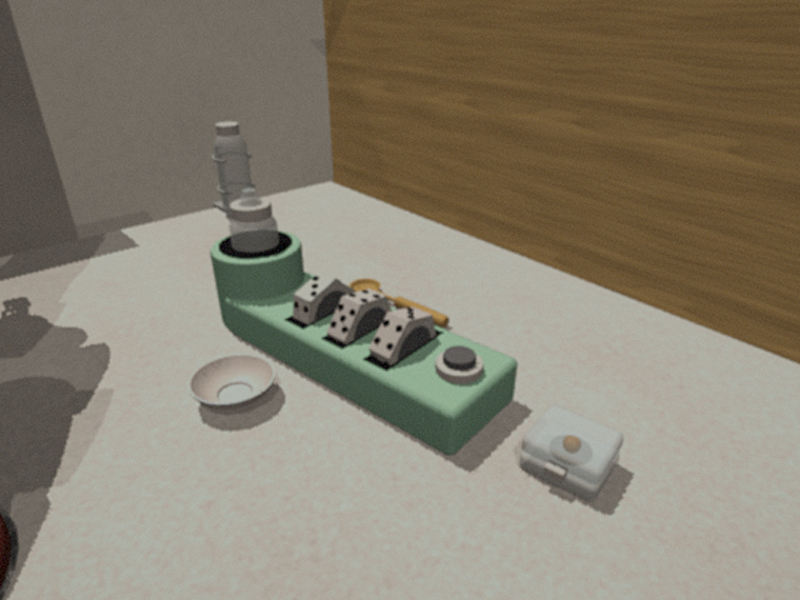

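The scene view (from the far side) shows the button at (328,320), rollers at (388,303), (434,285) and (480,268), and the well at (568,222). In the side view the button is at (460,355) and the rollers at (405,335), (360,315) and (322,300). Next I'll fit the warmer pose and enlarge the rollers.

```bash
cat > h.py <<'E'
import numpy as np,cv2
from scipy.optimize import least_squares
from station import r, imaging, job
def proj(d,P):
    c=(d["view"]@np.c_[P,np.ones(len(P))].T).T[:,:3]; u=c/c[:,2:]
    return (d["K"]@u.T).T[:,:2]
def w2(p,L):
    c,s=np.cos(p[2]),np.sin(p[2]);L=np.atleast_2d(L)
    return np.c_[p[0]+c*L[:,0]-s*L[:,1],p[1]+s*L[:,0]+c*L[:,1],L[:,2]]
def hexpts(a,yc):   # 12 corners; angle a: face n on top at a=(n-1)*60deg
    t=a+np.pi/6+np.arange(6)*np.pi/3
    e=lambda y:np.c_[.0462*np.sin(t),0*t+y,.06+.0462*np.cos(t)]
    return e(yc-.015),e(yc+.015)
E
python3 - <<'E'
from h import *
S={n:imaging.snapshot(n) for n in("scene","side")}
k=.7
obs=[("scene",(0,-.145,.07),(328,318)),("side",(0,-.145,.07),(460,357)),("scene",(0,.2,.115),(568,220)),("side",(0,.2,.115),(258,249))]
f=lambda p:np.concatenate([proj(S[n],w2(p,L))[0]-np.array(o)*k for n,L,o in obs])
q=least_squares(f,[.5,0,0]);p=q.x;print(p,np.degrees(p[2]),q.fun.round(1));np.save("p.npy",p)
out=[]
for n,(x0,y0) in (("scene",(190,150)),("side",(150,180))):
    im=cv2.resize(S[n]["frame"][y0:y0+120,x0:x0+200,::-1].copy(),None,fx=4,fy=4,interpolation=cv2.INTER_CUBIC)[:,:800][:480]
    deck=w2(p,[(-.065,-.185,.06),(.065,-.185,.06),(.065,.15,.06),(-.065,.15,.06)])
    uv=((proj(S[n],deck)-[x0,y0])*4).astype(np.int32);cv2.polylines(im,[uv],True,(0,0,255),1)
    for y in(.068,0,-.068):
        for x,z in((0,.06),):
            for e in(-.015,.015):
                u=((proj(S[n],w2(p,[(-.046,y+e,.06),(.046,y+e,.06)]))-[x0,y0])*4).astype(np.int32);cv2.polylines(im,[u],False,(255,0,0),1)
    cv2.imwrite(f"pics/{n}1.png",im)
E
```

```text
[ 0.52041674 -0.00548203  0.1575804 ] 9.02869174314554 [ 0.4  1.3  0.9  3.6  1.3 -2.5  0.2 -3.6]
```

View pics/scene1.png

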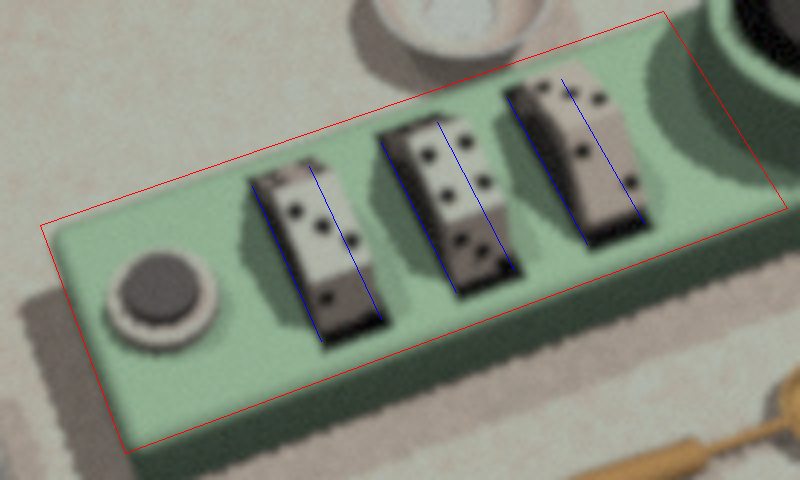

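View pics/side1.png

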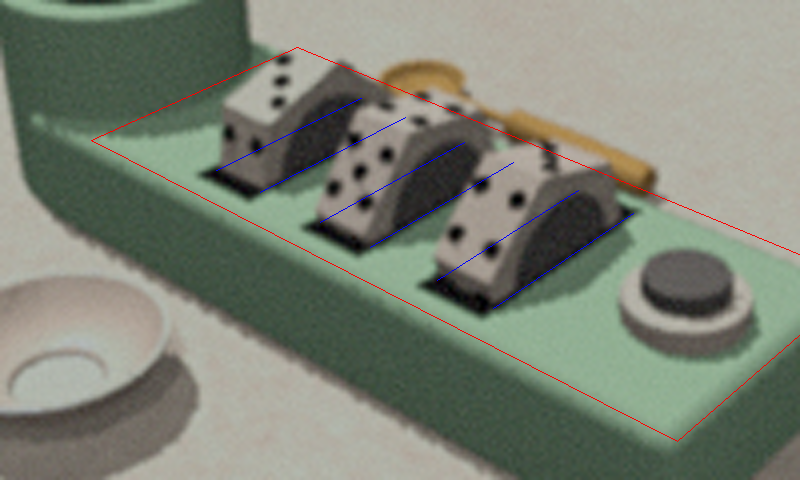

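The crops show these faces: the left roller is between 3 (robot side) and 2 (far side), the middle has 4 on top with 5 on the robot side, and the right has 3 near the top with 4 on the robot side. I'll fit the pose and angles jointly, using slot corners and face centres.

```bash
cat > fit.py <<'E'
from h import *
S={n:imaging.snapshot(n) for n in("scene","side")}
o0={"scene":(190,150),"side":(150,180)}
Y=[.068,0,-.068]
sl=[("scene",1,-1,1,378,138),("scene",1,1,1,0,0)]
slot=[("scene",0,-1,1,0,0)]
# cam, roller, sx, sy, u, v  (scene looks from far side: image left = -y)
slot=[("scene",1,-1,-1,378,138),("scene",1,1,-1,458,298),("scene",1,1,1,523,277),("scene",2,1,-1,323,348),("scene",2,1,1,390,320),("scene",2,-1,-1,250,182),
("scene",0,-1,-1,503,95),("scene",0,1,-1,590,250),("scene",0,1,1,653,230),
("side",0,-1,1,200,175),("side",0,-1,-1,252,197),("side",1,-1,1,303,227),("side",1,-1,-1,358,250),("side",2,-1,1,420,285),("side",2,-1,-1,487,317),("side",2,1,-1,636,212)]
face=[("scene",0,3,570,93),("scene",0,2,607,166),("side",0,3,282,80),("scene",1,4,456,168),("side",1,5,360,172),("scene",2,3,322,225),("side",2,4,486,217)]
def f(p):
    R=[]
    for c,i,sx,sy,u,v in slot: R.append(proj(S[c],w2(p,(sx*p[3],Y[i]+sy*p[4],.06)))[0]-np.array([u,v])/4-o0[c])
    for c,i,n,u,v in face:
        a=p[5+i]-(n-1)*np.pi/3
        R.append(proj(S[c],w2(p,(.04*np.sin(a),Y[i],.06+.04*np.cos(a))))[0]-np.array([u,v])/4-o0[c])
    R.append(proj(S["scene"],w2(p,(0,-.145,.07)))[0]-np.array([162,288])/4-o0["scene"])
    return np.concatenate(R)
q=least_squares(f,[.52,-.005,.157,.047,.017,1.5,3.2,2.1],loss="soft_l1");p=q.x
print(p.round(4),"deg",np.degrees(p[[2,5,6,7]]).round(1));print(f(p).reshape(-1,2).round(1).tolist());np.save("p.npy",p)
print("axles",w2(p,[(0,y,.06) for y in Y]).round(4).tolist(),"button",w2(p,(0,-.145,.07)))
E
python3 fit.py
```

```text
[ 0.5191 -0.0041  0.15    0.0503  0.0168  1.7599  3.2787  2.3544] deg [  8.6 100.8 187.9 134.9]
[[-0.1, -1.1], [0.0, -0.0], [0.1, -0.7], [-0.1, -0.4], [-0.0, 0.6], [-0.4, -1.2], [0.1, -1.0], [-0.1, 0.1], [0.1, -0.6], [0.7, -0.7], [0.0, 0.1], [0.6, -0.6], [0.7, 0.7], [0.1, -0.5], [-1.1, -0.6], [0.5, -0.2], [0.5, -0.2], [-0.2, -0.3], [0.4, 0.0], [-0.0, -0.6], [0.4, -0.3], [0.1, -0.6], [0.3, -0.3], [-0.0, 0.7]]
axles [[0.509, 0.0631, 0.06], [0.5191, -0.0041, 0.06], [0.5293, -0.0713, 0.06]] button [[ 0.54078755 -0.14746336  0.07      ]]
```

```bash
cat > go.py <<'E'
import sys
from h import *
# usage: go.py lx ly z : remaining shift (tool units) to the TCP target in warmer axes
p=np.load("p.npy");s=r.get_state();t=w2(p,[float(v) for v in sys.argv[1:4]])[0]
d=s["tcp_rot"].T@(t-s["ee_pos"])/.05
e=s["tcp_rot"][:,1];a=np.degrees(p[2]+np.pi/2-np.arctan2(e[1],e[0]))
print("units",d.round(3),"turn units",round(-np.radians(a)/2,4),"tcp",s["ee_pos"].round(4),"t",s["time"],"gap",round(s["finger_gap"],4),"F",s["force"].round(1))
E
python3 -m handwheel '0 0 0 -0.0574 0.35; 0 0 0 -0.0574 0.35; 0 0 0 -0.0574 0.35; 0 0 0 -0.0574 0.35; 0 0 0 0 0.35'
python3 go.py 0.0096 0.068 0.16
```

```text
time: 0.72
ee_pos: [0.1823, 0.5716, 0.2313]
tcp_rot: [[-0.988, -0.155, 0.0], [-0.155, 0.988, 0.0], [-0.0, 0.0, -1.0]]
force: [1.6, -0.5, -0.1]
finger_gap: 0.0552
grip_force: 0.0
units [ -5.069 -11.061   1.425] turn units 0.0028 tcp [0.1823 0.5716 0.2313] t 0.7167 gap 0.0552 F [ 1.6 -0.5 -0.1]
```

```bash
python3 -m handwheel '-0.25 -0.55 0 0 0.35; -0.25 -0.55 0 0 0.35; -0.25 -0.55 0 0 0.35; -0.25 -0.55 0 0 0.35; -0.25 -0.55 0 0 0.35' >/dev/null
python3 -m handwheel '-0.25 -0.55 0 0 0.35; -0.25 -0.55 0 0 0.35; -0.25 -0.55 0 0 0.35; -0.25 -0.55 0 0 0.35; -0.25 -0.55 0 0 0.35' | head -2
python3 -m handwheel '-0.25 -0.55 0 0 0.35; -0.25 -0.55 0 0 0.35; -0.25 -0.55 0 0 0.35; -0.25 -0.55 0 0 0.35; -0.25 -0.55 0 0 0.35' >/dev/null
python3 -m handwheel '-0.25 -0.55 0 0 0.35; -0.25 -0.55 0 0 0.35; -0.25 -0.55 0 0 0.35; -0.25 -0.55 0 0 0.35; 0 0 0 0 0.35' >/dev/null
python3 go.py 0.0096 0.068 0.0673
```

```text
time: 1.55
ee_pos: [0.3477, 0.3172, 0.2314]
units [-0.35  -0.495  3.271] turn units -0.0038 tcp [0.4975 0.0868 0.2308] t 2.3833 gap 0.0551 F [ 0.6  0.3 -0.4]
```

```bash
python3 -m handwheel '-0.35 -0.495 0 -0.004 0.35; 0 0 0.7 0 0.35; 0 0 0.7 0 0.35; 0 0 0 0 0.35; 0 0 0 0 0.35' >/dev/null
python3 go.py 0.0096 0.068 0.0673
python3 - <<'E'
from h import *
d=imaging.snapshot("wrist");cv2.imwrite("pics/w.png",cv2.resize(d["frame"][:,:,::-1],(800,600)))
E
```

```text
units [-0.063 -0.104  1.858] turn units 0.0031 tcp [0.5149 0.0692 0.1602] t 2.8 gap 0.0557 F [0.6 0.3 2. ]
```

View pics/w.png

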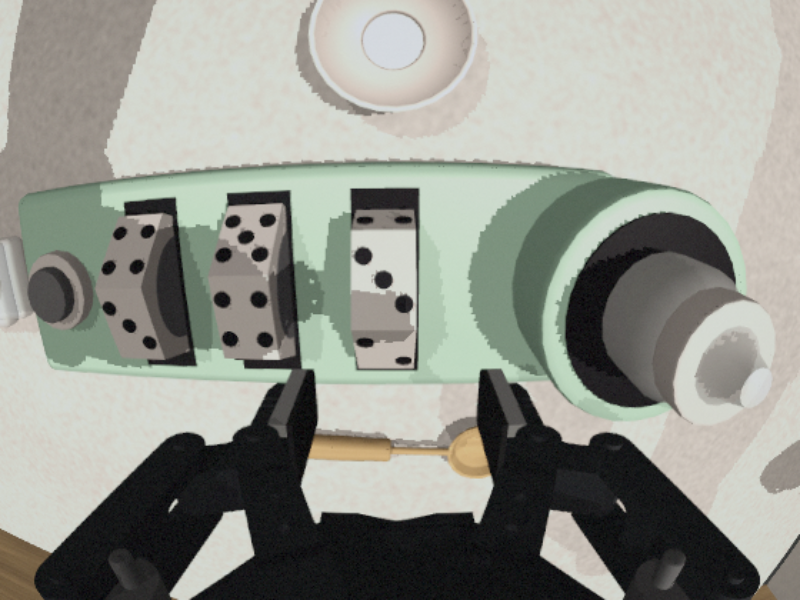

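The wrist view shows the left roller at (384,280) with face 3 upward, and the fingers straddling it at columns 300 and 495. I'll centre and descend.

```bash
python3 -m handwheel '-0.063 -0.104 0.5 0.003 0.35; 0 0 0.5 0 0.35; 0 0 0.5 0 0.35; 0 0 0.35 0 0.35; 0 0 0 0 0.35' | grep force
python3 go.py 0.0096 0.068 0.0673
python3 -m handwheel '0 0 0 0 0.7; 0 0 0 0 1; 0 0 0 0 1; 0 0 0 0 1; 0 0 0 0 1'
python3 go.py 0.0096 0.068 0.0673
```

```text
force: [-0.6, 0.4, -0.1]
grip_force: 0.0
units [0.024 0.004 0.013] turn units 0.0009 tcp [0.5196 0.0646 0.0679] t 3.2667 gap 0.0552 F [-0.6  0.4 -0.1]
time: 3.68
ee_pos: [0.5222, 0.0642, 0.072]
tcp_rot: [[-0.988, -0.152, 0.004], [-0.152, 0.988, -0.0], [-0.004, -0.001, -1.0]]
force: [-1.5, 1.0, 7.9]
finger_gap: 0.0294
grip_force: 59.2
units [0.074 0.019 0.093] turn units 0.0013 tcp [0.5222 0.0642 0.072 ] t 3.6833 gap 0.0294 F [-1.5  1.   7.9]
```

```bash
python3 -m handwheel '0.086 0 -0.024 0 1; 0.086 0 -0.01 0 1; 0.088 0 0.004 0 1; 0.096 0 0.02 0 1; 0.082 0 0.032 0 1'
python3 -m handwheel '0 0 0 0 1; 0 0 0 0 1' | grep force
python3 go.py -0.0123 0.068 0.0662
python3 - <<'E'
from h import *
d=imaging.snapshot("wrist");cv2.imwrite("pics/w2.png",cv2.resize(d["frame"][:,:,::-1],(800,600)))
E
```

```text
time: 4.1
ee_pos: [0.5071, 0.0616, 0.0743]
tcp_rot: [[-0.988, -0.153, 0.019], [-0.153, 0.988, 0.003], [-0.019, -0.0, -1.0]]
force: [17.5, 9.7, 18.2]
finger_gap: 0.0292
grip_force: 65.0
force: [16.7, 9.6, 12.0]
grip_force: 64.5
units [0.197 0.024 0.158] turn units 0.0017 tcp [0.5066 0.0616 0.0743] t 4.2667 gap 0.0288 F [16.7  9.6 12. ]
```

View pics/w2.png

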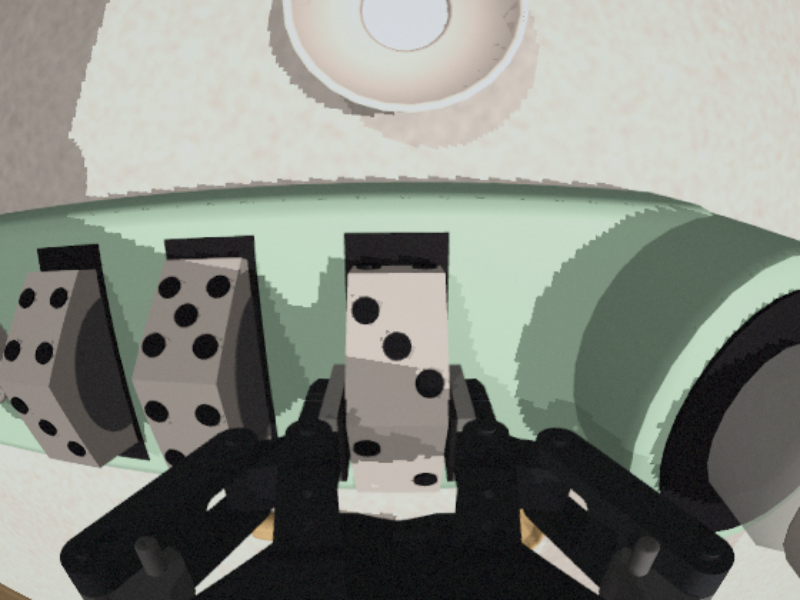

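The wrist view shows the left roller's face 3 with its centre dot at (397,346), now closer to the far side than it should be: the arm is compliant and lagged. I'll release and write an automatic dot-pattern angle measurement.

```bash
python3 -m handwheel '0 0 0 0 0.35; 0 0 0 0 0.35; 0 0 -0.7 0 0.35; 0 0 -0.7 0 0.35; 0 0 0 0 0.35' | grep -E "ee_pos|gap"
cat > meas.py <<'E'
from h import *
import sys
D=.0095
LAY={1:[(0,0)],2:[(-1,-1),(1,1)],3:[(-1,-1),(0,0),(1,1)],4:[(i,j) for i in(-1,1) for j in(-1,1)],6:[(i,j) for i in(-1,1) for j in(-1,0,1)]}
LAY[5]=LAY[4]+[(0,0)]
p=np.load("p.npy");Y=[.068,0,-.068]
def pr(d,P):
    c=(d["view"]@np.c_[P,np.ones(len(P))].T).T[:,:3]
    if d["fish"]:
        rr=np.hypot(c[:,0],c[:,1]);th=np.arctan2(rr,c[:,2]);u=np.c_[c[:,:2]*(th/rr)[:,None],np.ones(len(c))]
        return (d["K"]@u.T).T[:,:2]
    return (d["K"]@(c/c[:,2:]).T).T[:,:2]
ring=[(.0045*np.cos(t),.0045*np.sin(t)) for t in np.arange(8)*np.pi/4]
def score(d,g,i,a,off):
    cam=np.linalg.inv(d["view"])[:3,3];cl=np.array([np.cos(p[2])*(cam[0]-p[0])+np.sin(p[2])*(cam[1]-p[1]),-np.sin(p[2])*(cam[0]-p[0])+np.cos(p[2])*(cam[1]-p[1]),cam[2]])
    dot=[];bg=[]
    for n in LAY:
        f=a-(n-1)*np.pi/3;nv=np.array([np.sin(f),0,np.cos(f)]);tv=np.array([np.cos(f),0,-np.sin(f)])
        c=np.array([0,Y[i],.06])+.04*nv;v=cl-c
        if v@nv/np.linalg.norm(v)<.35: continue
        for y,t in LAY[n]:
            q=c+[0,y*D,0]+t*D*tv
            if q[2]<.068: continue
            dot.append(q);bg+= [q+[0,b,0]+e*tv for b,e in ring]
    if not dot: return 0
    P=w2(p,np.array(dot+bg))+[off[0],off[1],0];uv=pr(d,P).astype(np.float32)
    v=cv2.remap(g,uv[:,0],uv[:,1],cv2.INTER_LINEAR,borderValue=0).ravel();k=len(dot)
    return np.median(v[k:].reshape(k,8),axis=1).sum()-v[:k].sum()
if __name__=="__main__":
    A=np.radians(np.arange(0,360,1.))
    O=[(x,y) for x in np.arange(-4,5,2)/1e3 for y in np.arange(-4,5,2)/1e3]
    for n in sys.argv[1:]:
        d=imaging.snapshot(n);d["fish"]=n=="wrist";g=cv2.GaussianBlur(cv2.cvtColor(d["frame"],cv2.COLOR_RGB2GRAY),(3,3),.7).astype(np.float32)
        T=np.array([[[score(d,g,i,a,o) for a in A] for i in range(3)] for o in O])
        b=T.max(2).sum(1);k=b.argmax();z=[j for j,o in enumerate(O) if o==(0,0)][0]
        print(n,"off mm",np.array(O[k])*1e3,"angles L M R",T[k].argmax(1),"score",T[k].max(1).round(),"| no offset",T[z].argmax(1),T[z].max(1).round())
E
python3 meas.py wrist scene side
```

```text
ee_pos: [0.5016, 0.0604, 0.1448]
finger_gap: 0.0553
wrist off mm [0. 0.] angles L M R [ 82 186 134] score [607. 875. 635.] | no offset [ 82 186 134] [607. 875. 635.]
scene off mm [-2.  0.] angles L M R [ 85 192 138] score [137. 224. 141.] | no offset [229 189 136] [130. 215. 145.]
side off mm [0. 2.] angles L M R [ 80 188 165] score [151. 364. 257.] | no offset [ 80 187 131] [102. 337. 214.]
```

```bash
python3 go.py 0.0062 0.068 0.0765
```

```text
units [-0.328  0.018  1.234] turn units 0.0011 tcp [0.499  0.0607 0.1382] t 4.8833 gap 0.0552 F [ 0.   0.9 -0.8]
```

```bash
python3 -m handwheel '-0.328 0.018 0.3 0 0.35; 0 0 0.5 0 0.35; 0 0 0.43 0 0.35; 0 0 0 0 0.35; 0 0 0 0 0.5' | grep -E "ee_pos|gap"
python3 -m handwheel '0 0 0 0 1; 0 0 0 0 1; 0 0 0 0 1; 0 0 0 0 1; 0 0 0 0 1' | grep -E "ee_pos|gap|force"
python3 -m handwheel '0.09 0 -0.005 0 1; 0.09 0 0 0 1; 0.09 0 0 0 1; 0.09 0 0.01 0 1; 0.08 0 0.02 0 1'| grep -E "ee_pos|gap|force"
python3 -m handwheel '0 0 0 0 1; 0 0 0 0 0.35; 0 0 0 0 0.35; 0 0 -0.7 0 0.35; 0 0 -0.7 0 0.35' | grep -E "ee_pos|gap"
python3 -m handwheel '0 0 0 0 0.35'>/dev/null
python3 meas.py wrist; python3 go.py -.015 0 .0765
```

```text
ee_pos: [0.513, 0.0644, 0.0745]
finger_gap: 0.0448
ee_pos: [0.5151, 0.0633, 0.0773]
force: [-1.0, -5.3, -3.3]
finger_gap: 0.0288
grip_force: 60.6
ee_pos: [0.4987, 0.0605, 0.0784]
force: [19.4, 0.5, -5.0]
finger_gap: 0.0286
grip_force: 61.8
ee_pos: [0.4914, 0.0611, 0.1448]
finger_gap: 0.0554
wrist off mm [-4. -2.] angles L M R [185 196 139] score [592. 945. 583.] | no offset [180 186 134] [536. 867. 652.]
units [ 0.039 -1.345  1.467] turn units 0.0012 tcp [0.4955 0.0605 0.1497] t 6.6833 gap 0.0554 F [ 0.9 -0.5 -1.2]
```

```bash
cat > m2.py <<'E'
from meas import *
# m2.py L M R expected degrees, search +-28, wrist
ex=[float(v) for v in sys.argv[1:4]]
d=imaging.snapshot("wrist");d["fish"]=True;g=cv2.GaussianBlur(cv2.cvtColor(d["frame"],cv2.COLOR_RGB2GRAY),(3,3),.7).astype(np.float32)
cv2.imwrite("pics/last.png",cv2.resize(d["frame"][:,:,::-1],(800,600)))
B=np.arange(-28,29,1.)
O=[(x,y) for x in np.arange(-2,3,1)/1e3 for y in np.arange(-2,3,1)/1e3]
T=np.array([[[score(d,g,i,np.radians(ex[i]+b),o) for b in B] for i in range(3)] for o in O])
k=T.max(2).sum(1).argmax()
for nm,t in(("best off %s"%(np.array(O[k])*1e3),T[k]),("zero off",T[12])): print(nm,[ex[i]+B[t[i].argmax()] for i in range(3)],t.max(1).round())
E
python3 m2.py 60 187 134
```

```text
best off [ 0. -1.] [np.float64(59.0), np.float64(186.0), np.float64(133.0)] [621. 853. 624.]
zero off [np.float64(62.0), np.float64(186.0), np.float64(134.0)] [530. 834. 662.]
```

```bash
python3 go.py -.0158 0 .0734
python3 -m handwheel '0.03 -0.67 0 0 0.35; 0.025 -0.675 0 0 0.35; 0 0 0.3 0 0.35; 0 0 0 0 0.35; 0 0 0 0 0.35' | grep -E "ee_pos|gap"
python3 go.py -.0158 0 .0734
```

```text
units [ 0.03  -1.353  1.481] turn units 0.0012 tcp [0.4944 0.0607 0.1474] t 6.7333 gap 0.0556 F [-0.4 -0.6 -0.2]
ee_pos: [0.4994, -0.0057, 0.1287]
finger_gap: 0.0557
units [-0.082 -0.029  1.106] turn units 0.0009 tcp [ 0.4994 -0.0057  0.1287] t 7.15 gap 0.0557 F [-0.2 -0.5  0.3]
```

```bash
python3 -m handwheel '-0.075 0.03 0.3 0 0.35; 0 0 0.4 0 0.35; 0 0 0.4 0 0.35; 0 0 0 0 0.35; 0 0 0 0 0.5' | grep -E "ee_pos|gap"
python3 -m handwheel '0 0 0 0 1; 0 0 0 0 1; 0 0 0 0 1; 0 0 0 0 1; 0 0 0 0 1' | grep -E "ee_pos|gap|force"
python3 -m handwheel '-0.094 0 -0.036 0 1; -0.096 0 -0.024 0 1; -0.126 0 -0.012 0 1; -0.126 0 0.012 0 1; -0.096 0 0.024 0 1'| grep -E "ee_pos|force"
python3 -m handwheel '-0.094 0 0.036 0 1; -0.13 0 0.064 0 1; 0 0 0 0 1; 0 0 0 0 1'| grep -E "ee_pos|force"
python3 -m handwheel '0 0 0 0 0.35; 0 0 0 0 0.35; 0 0 -0.7 0 0.35; 0 0 -0.7 0 0.35; 0 0 0 0 0.35' | grep -E "ee_pos|gap"
python3 m2.py 60 230 134; python3 go.py 0 0 .15
```

```text
ee_pos: [0.5032, -0.003, 0.0747]
finger_gap: 0.0449
ee_pos: [0.5048, -0.0071, 0.0769]
force: [-2.2, -18.2, -2.1]
finger_gap: 0.0288
grip_force: 60.3
ee_pos: [0.5284, -0.0034, 0.0776]
force: [-15.4, -20.6, 2.8]
grip_force: 60.7
ee_pos: [0.5406, -0.0015, 0.0729]
force: [-8.2, -19.2, -1.0]
grip_force: 59.4
ee_pos: [0.5454, 0.0015, 0.1502]
finger_gap: 0.0552
best off [ 0. -1.] [np.float64(63.0), np.float64(227.0), np.float64(132.0)] [ 529. 1212.  792.]
zero off [np.float64(63.0), np.float64(227.0), np.float64(133.0)] [ 564. 1182.  769.]
units [ 0.523 -0.034 -0.057] turn units 0.0015 tcp [0.5447 0.0016 0.1474] t 9.2 gap 0.0553 F [ 0.6 -0.  -0.3]
```

```bash
python3 -m handwheel '0.643 -0.09 0.2 0 0.35; 0 0 0.4 0 0.35; 0 0 0.4 0 0.35; 0 0 0.43 0 0.35; 0 0 0 0 0.5' | grep -E "ee_pos|gap"
python3 -m handwheel '0 0 0 0 1; 0 0 0 0 1; 0 0 0 0 1; 0 0 0 0 1; 0 0 0 0 1' | grep -E "ee_pos|force"
python3 -m handwheel '-0.1 0 -0.005 0 1; -0.1 0 0 0 1; -0.1 0 0.01 0 1; 0 0 0 0 1; 0 0 0 0 1'| grep -E "ee_pos|force"
python3 -m handwheel '0 0 0 0 0.35; 0 0 0 0 0.35; 0 0 -0.7 0 0.35; 0 0 -0.7 0 0.35; 0 0 0 0 0.35' | grep -E "ee_pos|gap"
python3 m2.py 60 235 134; python3 go.py .006 -.068 .0765
```

```text
ee_pos: [0.5082, -0.0066, 0.0665]
finger_gap: 0.0448
ee_pos: [0.5101, -0.0067, 0.0706]
force: [-3.8, 3.8, -5.4]
grip_force: 61.4
ee_pos: [0.5219, -0.0048, 0.0701]
force: [-20.7, 1.4, 7.0]
grip_force: 65.2
ee_pos: [0.5296, -0.0063, 0.1484]
finger_gap: 0.0556
best off [-2. -1.] [np.float64(67.0), np.float64(248.0), np.float64(136.0)] [ 639. 1008.  729.]
zero off [np.float64(64.0), np.float64(245.0), np.float64(134.0)] [578. 891. 749.]
units [ 0.084 -1.284  1.386] turn units 0.0012 tcp [ 0.529  -0.0062  0.1456] t 10.9167 gap 0.0558 F [ 0.  -1.1 -0.7]
```

```bash
python3 -m handwheel '0.042 -0.645 0 0 0.35; 0.042 -0.645 0 0 0.35; 0 0 0.4 0 0.35; 0 0 0.4 0 0.35; 0 0 0.4 0 0.35' | grep -E "ee_pos|gap"
python3 -m handwheel '0 0 0.12 0 0.5;0 0 0 0 0.6'>/dev/null; python3 go.py .006 -.068 .0765
python3 -m handwheel '0 0 0 0 1; 0 0 0 0 1; 0 0 0 0 1; 0 0 0 0 1; 0 0 0 0 1' | grep -E "ee_pos|force"
python3 -m handwheel '0.1 0 -0.005 0 1; 0.1 0 0 0 1; 0.1 0 0.01 0 1; 0 0 0 0 1; 0 0 0 0 1'| grep -E "ee_pos|force"
python3 -m handwheel '0 0 0 0 0.35; 0 0 0 0 0.35; 0 0 -0.7 0 0.35; 0 0 -0.7 0 0.35; 0 0 0 0 0.35' | grep -E "ee_pos|gap"
python3 m2.py 60 245 125; python3 go.py .0 0 .15
```

```text
ee_pos: [0.532, -0.0707, 0.0799]
finger_gap: 0.0554
units [-0.098 -0.03  -0.083] turn units 0.001 tcp [ 0.5301 -0.0697  0.0723] t 11.5 gap 0.0347 F [ -0.5 -11.5  -7.5]
ee_pos: [0.5306, -0.0718, 0.0734]
force: [1.0, -15.4, -17.5]
grip_force: 62.1
ee_pos: [0.5203, -0.0737, 0.0746]
force: [21.2, -8.6, -24.9]
grip_force: 61.7
ee_pos: [0.5195, -0.073, 0.1519]
finger_gap: 0.0557
best off [-2. -1.] [np.float64(67.0), np.float64(248.0), np.float64(129.0)] [ 587. 1086.  820.]
zero off [np.float64(64.0), np.float64(245.0), np.float64(121.0)] [ 545. 1036.  722.]
units [-0.214  1.357 -0.022] turn units 0.0014 tcp [ 0.5189 -0.0728  0.1491] t 12.8 gap 0.0554 F [ 0.5 -1.2 -0.2]
```

```bash
python3 -c "
from h import *;print(r.get_state()['qpos'])"
python3 -m handwheel '-0.07 0.45 -0.05 0.0605 0.8; 0 0 0 0.0605 0.8; 0 0 0 0.0605 0.8; 0 0 0 0.0605 0.8; 0 0 0 0.0605 0.8' >/dev/null
python3 -m handwheel '0 0 0 0.0605 0.8; 0 0 0 0.0605 0.8; 0 0 0 0.0605 0.8; 0 0 0 0.0605 0.8; 0 0 0 0.0605 0.8' >/dev/null
python3 -m handwheel '0 0 0 0.0605 0.8; 0 0 0 0.0605 0.8; 0 0 0 0.0605 0.8; 0 0 0 0 0.8' 
python3 go.py .0 0 .105;python3 go.py .0 -.068 .105
```

```text
[-2.23078114e+01 -7.98731782e+00 -1.67650444e+01  8.07614006e+01
  3.74219219e-03 -3.10586662e+01]
time: 13.97
ee_pos: [0.5163, -0.049, 0.1464]
tcp_rot: [[-0.144, 0.99, 0.0], [0.99, 0.144, 0.0], [-0.0, 0.0, -1.0]]
force: [0.1, 0.2, 0.9]
finger_gap: 0.017
grip_force: 0.0
units [0.88  0.185 0.828] turn units -0.788 tcp [ 0.5163 -0.049   0.1464] t 13.9667 gap 0.017 F [0.1 0.2 0.9]
units [-0.48   0.192  0.828] turn units -0.788 tcp [ 0.5163 -0.049   0.1464] t 13.9667 gap 0.017 F [0.1 0.2 0.9]
```

```bash
python3 -m handwheel '-0.48 0.192 0.2 -0.0026 0.8; 0 0 0.3 0 0.8; 0 0 0.3 0 0.8; 0 0 0.05 0 0.8; 0 0 0.05 0 0.8' | grep -E "ee_pos|force"
python3 -m handwheel '0 0 0.05 0 0.8; 0 0 0.05 0 0.8; 0 0 0.05 0 0.8; 0 0 0 0 0.8; 0 0 0 0 0.8' | grep -E "ee_pos|rot|force"
python3 go.py 0 -.068 .1
```

```text
ee_pos: [0.5286, -0.0711, 0.1009]
force: [-7.1, 2.5, 12.9]
grip_force: 6.2
ee_pos: [0.5314, -0.071, 0.1012]
tcp_rot: [[-0.158, 0.987, 0.006], [0.987, 0.158, -0.001], [-0.002, 0.006, -1.0]]
force: [-15.6, 10.2, 47.6]
grip_force: 22.6
units [-0.001 -0.042  0.023] turn units -0.7811 tcp [ 0.5314 -0.071   0.1012] t 14.8 gap 0.0172 F [-15.6  10.2  47.6]
```

```bash
python3 -m handwheel '0 0 -0.15 0 0.8; 0 0 0 0 0.8; 0 0 -0.3 0 0.8; 0 0 -0.5 0 0.8; 0 0 0 0 0.8' | grep -E "ee_pos|rot|force"
python3 m2.py 62 243 122;python3 go.py .0 0 .105
```

```text
ee_pos: [0.5313, -0.072, 0.146]
tcp_rot: [[-0.157, 0.988, 0.006], [0.988, 0.157, -0.002], [-0.003, 0.005, -1.0]]
force: [1.3, -0.5, 0.5]
grip_force: 0.0
best off [-2. -1.] [np.float64(66.0), np.float64(247.0), np.float64(132.0)] [ 382. 1034.  788.]
zero off [np.float64(61.0), np.float64(242.0), np.float64(124.0)] [ 238. 1027.  695.]
units [ 1.379 -0.026  0.781] turn units -0.7819 tcp [ 0.531  -0.0719  0.1442] t 15.2667 gap 0.0169 F [ 0.2  0.1 -0.7]
```

View pics/last.png

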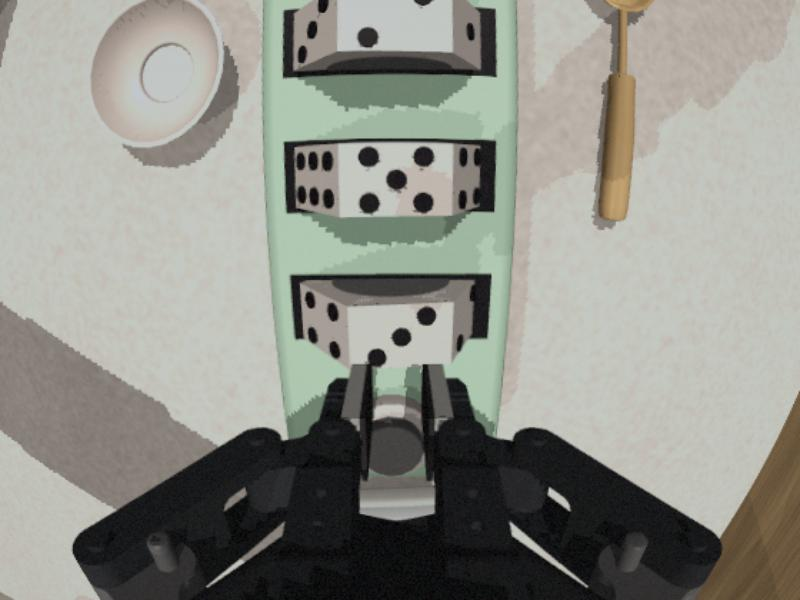

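The wrist view from above shows the middle slot spanning columns 285–495, with the 5 face's centre dot at (396,180) and its edges at 338 and 453. The right roller's 3 centre dot is at (402,337) with its slot at 292–490. On the left, the 2-dot mean is (396,18) with the slot at 284–495. I'll solve the angles relative to the slots.

```bash
cat > rel.py <<'E'
from meas import *
from scipy.optimize import least_squares
def rel(d,slots,cents,tgt=(60,240,120)):
    # slots: (roller,colLeft,colRight,row) cents:(roller,col,row) in 800x600 px, tool turned 90 deg
    d["fish"]=True
    def f(q):
        R=[]
        for i,a,b,row in slots:
            for sx,c in((-1,a),(1,b)):
                u=pr(d,w2(p,(sx*q[5],Y[i],.06))+[q[0],q[1],0])[0]/.7; R.append(u[0]-c)
        for i,c,row in cents:
            t=q[2+i];u=pr(d,w2(p,(.04*np.sin(t),Y[i],.06+.04*np.cos(t)))+[q[0],q[1],0])[0]/.7;R+=[u[0]-c,(u[1]-row)]
        return np.array(R)
    s=least_squares(f,[0,0,0,0,0,.05],loss="soft_l1");print("off mm",(s.x[:2]*1e3).round(1),"slot",s.x[5].round(4),"angles",(np.degrees(s.x[2:5])+tgt).round(1),"res",s.fun.round(1))
E
python3 - <<'E'
from rel import *
d=imaging.snapshot("wrist")
rel(d,[(0,284,495,43),(1,285,495,176),(2,292,490,307)],[(0,396,18),(1,396,180),(2,402,337)])
E
```

```text
off mm [-1.3 -1.2] slot 0.0518 angles [ 63.5 244.2 128.8] res [ 0.7  2.1  0.  -0.1 -0.9 -2.3  0.  -1.8 -0.   0.3  0.   0.7]
```

```bash
python3 go.py 0 -.068 .105
```

```text
units [ 0.01  -0.02   0.752] turn units -0.782 tcp [ 0.5303 -0.0717  0.1426] t 15.3167 gap 0.017 F [ 0.1  0.7 -0.2]
```

```bash
python3 -m handwheel '0 0.04 0.4 0 0.8; 0 0 0.37 0 0.8; 0 0 0.08 0 0.8; 0 0 0 0 0.8; 0 0 0 0 0.8' | grep -E "ee_pos|force"
python3 -m handwheel '0 0 0.03 0 0.8; 0 0 0 0 0.8' | grep -E "ee_pos|force"
python3 -m handwheel '0 -0.05 0 0 0.8; 0 -0.05 0 0 0.8;0 -0.05 0 0 0.8; 0 0 0 0 0.8' | grep -E "ee_pos|force"
```

```text
ee_pos: [0.5316, -0.0714, 0.1012]
force: [-9.7, 1.2, 25.0]
grip_force: 12.2
ee_pos: [0.5322, -0.0714, 0.1012]
force: [-11.1, 3.6, 35.2]
grip_force: 16.8
ee_pos: [0.5264, -0.0723, 0.1001]
force: [1.9, 4.4, 18.9]
grip_force: 9.6
```

```bash
python3 -m handwheel '0 0 -0.2 0 0.8; 0 0 -0.3 0 0.8; 0.68 0 0 0 0.8; 0.68 0 0 0 0.8; 0 0 0 0 0.8' | grep -E "ee_pos|force"
python3 go.py .003 0 .1005
```

```text
ee_pos: [0.5119, -0.0008, 0.1217]
force: [-0.2, 0.1, -0.5]
grip_force: 0.0
units [-0.089  0.193  0.424] turn units -0.7809 tcp [ 0.5119 -0.0008  0.1217] t 16.65 gap 0.017 F [-0.2  0.1 -0.5]
```

```bash
python3 -m handwheel '-0.08 0.17 0 0 0.8; 0 0 0.3 0 0.8; 0 0 0.11 0 0.8; 0 0 0.03 0 0.8; 0 0 0 0 0.8' | grep -E "ee_pos|force"
python3 -m handwheel '0 0 0 0 0.8; 0 -0.04 0 0 0.8;0 -0.04 0 0 0.8; 0 0 0 0 0.8' | grep -E "ee_pos|force"
```

```text
ee_pos: [0.5218, -0.0076, 0.1008]
force: [-3.6, 1.2, 10.4]
grip_force: 4.9
ee_pos: [0.5183, -0.0083, 0.1003]
force: [0.0, 1.7, 5.2]
grip_force: 2.5
```

```bash
python3 -m handwheel '0 0 -0.2 0 0.8; 0 0 -0.3 0 0.8; 0.72 0 0 0 0.8; 0.68 0 0 0 0.8; 0 0 0 0 0.8' | grep -E "ee_pos"
python3 go.py .003 .068 .1005
```

```text
ee_pos: [0.5063, 0.0647, 0.1257]
units [-0.04   0.107  0.503] turn units -0.7813 tcp [0.5063 0.0647 0.1257] t 17.8167 gap 0.0171 F [-0.4  0.2 -0.6]
```

```bash
python3 -m handwheel '-0.04 0.09 0 0 0.8; 0 0 0.35 0 0.8; 0 0 0.12 0 0.8; 0 0 0.03 0 0.8; 0 0 0 0 0.8' | grep -E "ee_pos|force"
python3 -m handwheel '0 0 0 0 0.8; 0 -0.035 0 0 0.8;0 -0.035 0 0 0.8; 0 0 0 0 0.8' | grep -E "ee_pos|force"
python3 -m handwheel '0 0 -0.2 0 0.8; 0 0 -0.3 0 0.8; -0.72 0 -0.6 0 0.8; -0.8 0 -0.1 0 0.8; -0.8 0 0 0 0.8' | grep -E "ee_pos"
python3 -m handwheel '-0.5 0 0 0 0.8; 0 0 0 0 0.8' | grep -E "ee_pos"
python3 - <<'E'
from h import *
d=imaging.snapshot("wrist");np.save("view.npy",d["view"]);cv2.imwrite("pics/w4.png",cv2.resize(d["frame"][:,:,::-1],(800,600)))
E
```

```text
ee_pos: [0.5123, 0.0587, 0.1008]
force: [-3.1, 0.5, 5.5]
grip_force: 2.8
ee_pos: [0.5091, 0.0581, 0.1005]
force: [0.2, -1.5, 3.4]
grip_force: 1.6
ee_pos: [0.5274, -0.0529, 0.16]
ee_pos: [0.5305, -0.0809, 0.1573]
```

View pics/w4.png

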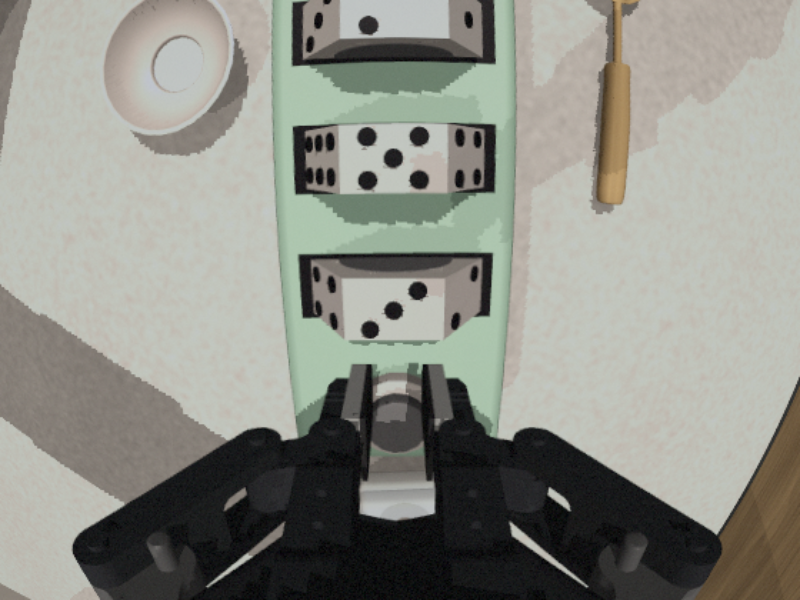

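The wrist view shows the middle slot at 293–495 with its centre dot at (393,158), and the right slot at 301–491 with its centre dot at (393,310). The left face edges are at about 336 and 450. All three look nearly square.

```bash
python3 - <<'E'
from rel import *
d=imaging.snapshot("wrist");d["view"]=np.load("view.npy")
rel(d,[(0,293,495,30),(1,293,495,160),(2,301,491,290)],[(0,393.5,4),(1,393,158),(2,393,310)])
g=cv2.GaussianBlur(cv2.cvtColor(imaging.snapshot("wrist")["frame"],cv2.COLOR_RGB2GRAY),(3,3),.7).astype(np.float32)
E
python3 m2.py 60 240 120; python3 meas.py scene side; python3 go.py 0 -.145 .1
```

```text
off mm [-1. -1.] slot 0.0522 angles [ 59.7 239.5 119.5] res [ 0.3  0.8  0.7  0.1 -2.  -1.3  0.   1.8 -0.  -0.2  0.  -1. ]
best off [-2. -1.] [np.float64(62.0), np.float64(240.0), np.float64(123.0)] [ 361. 1165.  691.]
zero off [np.float64(52.0), np.float64(240.0), np.float64(116.0)] [ 202. 1105.  570.]
scene off mm [-2.  0.] angles L M R [ 63 242 122] score [152. 397. 260.] | no offset [ 60 240 120] [147. 394. 260.]
side off mm [0. 2.] angles L M R [ 59 238 119] score [220. 346. 403.] | no offset [178 238 117] [170. 293. 375.]
units [-1.459 -0.012  1.139] turn units -0.7821 tcp [ 0.53   -0.0753  0.157 ] t 19.45 gap 0.0172 F [ 0.3  0.3 -0.7]
```

```bash
python3 -m handwheel '-0.73 -0.01 0 0 1; -0.73 0 0 0 1; 0 0 0.4 0 1; 0 0 0.4 0 1; 0 0 0.2 0 1' >/dev/null
python3 -m handwheel '0 0 0 0 1; 0 0 0.1 0 1' | grep -E "force|gap"; python3 go.py 0 -.145 .08
python3 - <<'E'
from h import *
p=np.load("p.npy");o=[]
for n,(x0,y0) in(("scene",(160,140)),("side",(250,170))):
    o.append(cv2.resize(imaging.snapshot(n)["frame"][y0:y0+130,x0:x0+130,::-1],(400,400),interpolation=cv2.INTER_CUBIC))
cv2.imwrite("pics/b.png",np.hstack(o))
E
```

```text
force: [-0.0, -0.5, 0.9]
finger_gap: -0.0002
grip_force: 0.0
units [ 0.009 -0.008  0.455] turn units -0.7821 tcp [ 0.5412 -0.1478  0.1027] t 20.0333 gap -0.0002 F [-0.  -0.5  0.9]
```

View pics/b.png

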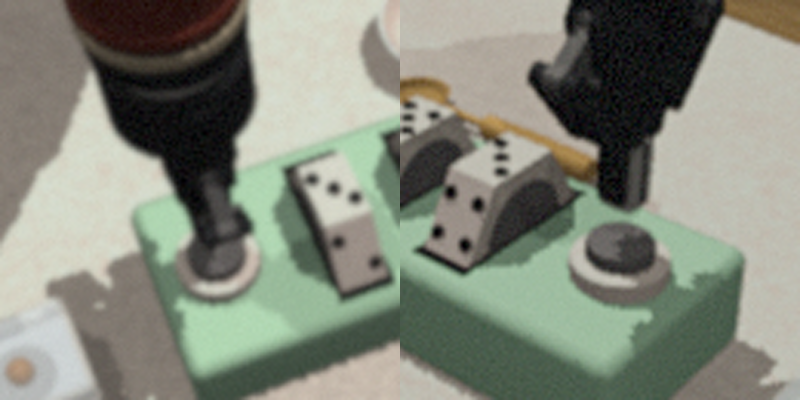

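The fingers (lower tip at (625,205) in the right half) hang right above the button at (622,248). Now I'll step down and watch the force.

```bash
for i in 1; do :; done
python3 -m handwheel '0 0 0.25 0 1; 0 0 0.1 0 1; 0 0 0 0 1' | grep -E "ee_pos|force: \["
python3 -m handwheel '0 0 0.06 0 1; 0 0 0 0 1' | grep -E "ee_pos|force: \["
python3 -m handwheel '0 0 0.06 0 1; 0 0 0 0 1' | grep -E "ee_pos|force: \["
python3 -m handwheel '0 0 0.06 0 1; 0 0 0 0 1' | grep -E "ee_pos|force: \["
```

```text
ee_pos: [0.5402, -0.148, 0.0829]
force: [-0.9, 0.4, -0.4]
ee_pos: [0.541, -0.1485, 0.0812]
force: [-1.4, 0.5, 2.0]
ee_pos: [0.5412, -0.1487, 0.0785]
force: [-0.8, 0.5, 3.2]
ee_pos: [0.5413, -0.1487, 0.0761]
force: [-0.8, 0.5, 5.2]
```

```bash
python3 -m handwheel '0 0 0.05 0 1; 0 0 0 0 1' | grep -E "ee_pos|force: \["
python3 -m handwheel '0 0 0.04 0 1; 0 0 0 0 1; 0 0 0 0 1' | grep -E "ee_pos|force: \["
```

```text
ee_pos: [0.5415, -0.1488, 0.0757]
force: [-8.9, 4.9, 23.6]
ee_pos: [0.5417, -0.1489, 0.0755]
force: [-14.6, 7.2, 38.6]
```

The button has bottomed out, so I'll retract straight up and check once more.

```bash
python3 -m handwheel '0 0 -0.2 0 1; 0 0 -0.3 0 1; 0 0 -0.5 0 1; 0 0 -0.7 0 1; 0 0 -0.5 0 1' | grep -E "ee_pos|force: \["
python3 -m handwheel '0 0 0 0 1; 0 0 0 0 1; 0 0 0 0 1' | grep -E "ee_pos|force: \["
python3 meas.py scene side
python3 -c "
from h import *
d=imaging.snapshot('side');cv2.imwrite('pics/f.png',cv2.resize(d['frame'][:,:,::-1],(800,600),interpolation=cv2.INTER_CUBIC))"
```

```text
ee_pos: [0.541, -0.1487, 0.1829]
force: [0.6, -0.8, 0.3]
ee_pos: [0.5407, -0.1485, 0.18]
force: [0.3, 0.3, 1.0]
scene off mm [-2.  0.] angles L M R [ 63 242 122] score [151. 421. 265.] | no offset [ 60 239 120] [145. 417. 266.]
side off mm [0. 2.] angles L M R [179 238 119] score [226. 346. 399.] | no offset [179 237 117] [170. 294. 375.]
```

View pics/f.png

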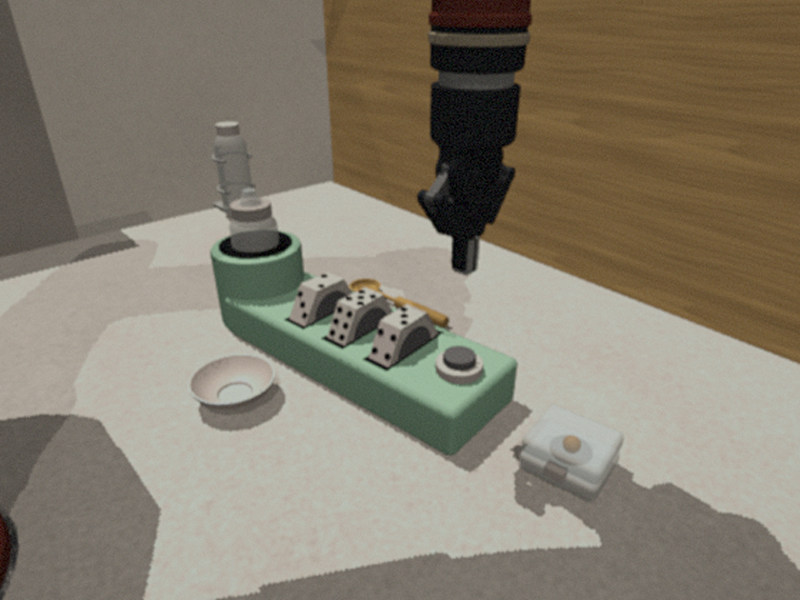

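The rollers at (322,285), (362,300) and (405,320) show 2, 5 and 3 on top. The button at (459,357) is up, and the dish, spoon and case haven't moved.

```bash
python3 -c "
from station import job;print(job.finish_job())"
```

```text
the job is handed in; nothing more can be done
None
```

The bottle warmer is set to 2-5-3: each face measured within about 1–3° of square, the start button was then pressed fully down and sprang back, the dish, spoon and case are where they were, and the job is handed in.

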